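# Put the washed serving boards away by size

### The job

The four washed serving boards stand mixed up in the white draining rack. Put them away in the wooden board stand, each upright in its own slot with the handle up, standing fully down and centred along the slot, in order of size: the largest beside the tall end panel, stepping down to the smallest at the open end. Let none of them topple on the way.

Things in the scene. Friction and masses are not known exactly. Their poses are not given: they have to be found in the camera images.
- board_smallest: smallest of four small dark wooden serving boards of paddle shape, 65 mm wide, 118 mm tall in all, 13 mm thick, about 70 g; at the start it stands on its lower edge in the draining rack, handle up. The handle is the top 45 mm: 28 mm wide, 13 mm thick, with a hanging hole. Origin: centre of the lower edge (underside); x along its width, y through its thickness, z up along the handle, which is on the board's middle line. Front and back are alike.
- board_small: second smallest of four small dark wooden serving boards of paddle shape, 80 mm wide, 129 mm tall in all, 13 mm thick, about 100 g; at the start it stands on its lower edge in the draining rack, handle up. The handle is the top 45 mm: 28 mm wide, 13 mm thick, with a hanging hole. Origin: centre of the lower edge (underside); x along its width, y through its thickness, z up along the handle, which is on the board's middle line. Front and back are alike.
- board_large: second largest of four small dark wooden serving boards of paddle shape, 95 mm wide, 140 mm tall in all, 13 mm thick, about 130 g; at the start it stands on its lower edge in the draining rack, handle up. The handle is the top 45 mm: 28 mm wide, 13 mm thick, with a hanging hole. Origin: centre of the lower edge (underside); x along its width, y through its thickness, z up along the handle, which is on the board's middle line. Front and back are alike.
- board_largest: largest of four small dark wooden serving boards of paddle shape, 110 mm wide, 151 mm tall in all, 13 mm thick, about 160 g; at the start it stands on its lower edge in the draining rack, handle up. The handle is the top 45 mm: 28 mm wide, 13 mm thick, with a hanging hole. Origin: centre of the lower edge (underside); x along its width, y through its thickness, z up along the handle, which is on the board's middle line. Front and back are alike.
- slot_smallest (a point): one of the stand's four slots, at the open end, farthest from the tall end panel: place of the smallest board. Point: middle of the slot's floor, on its black rubber strip, 13 mm above the table; x along the slot (a board's width), y across it towards the end panel. Two wire hoops, 56 mm long, hold the slot: 21 mm apart up to 56 mm above this floor, then flared to 31 mm apart at 68 mm.
- slot_small (a point): one of the stand's four slots, second from the open end: place of the second smallest board. Point: middle of the slot's floor, on its black rubber strip, 13 mm above the table; x along the slot (a board's width), y across it towards the end panel. Two wire hoops, 56 mm long, hold the slot: 21 mm apart up to 56 mm above this floor, then flared to 31 mm apart at 68 mm.
- slot_large (a point): one of the stand's four slots, third from the open end: place of the second largest board. Point: middle of the slot's floor, on its black rubber strip, 13 mm above the table; x along the slot (a board's width), y across it towards the end panel. Two wire hoops, 56 mm long, hold the slot: 21 mm apart up to 56 mm above this floor, then flared to 31 mm apart at 68 mm.
- slot_largest (a point): one of the stand's four slots, next to the tall end panel: place of the largest board. Point: middle of the slot's floor, on its black rubber strip, 13 mm above the table; x along the slot (a board's width), y across it towards the end panel. Two wire hoops, 56 mm long, hold the slot: 21 mm apart up to 56 mm above this floor, then flared to 31 mm apart at 68 mm.
- board_stand: fixed board stand: medium-brown wooden base plank 100 x 228 mm, 12 mm thick, with four rubber-lined slots of steel wire 50 mm apart along its length, and a tall wooden end panel (110 mm high, 14 mm thick) at one end. Origin: under the middle of the plank, at table height; x across the plank, y along the row towards the end panel.
- draining_rack: fixed draining rack: white drip tray 110 x 226 mm with eight steel wire hoops 25 mm apart, tops 78 mm above the table. The boards stand 50 mm apart (37 mm free between their faces) on the rack's bottom rails, 19 mm above the table, in every second gap between the hoops, mixed in order. Origin: under the tray's centre; x along the boards' width, y along the row.

How it is judged:
By the outcome, as a careful person would: the job done as asked, in the order asked, and still so for the second after the job is handed in, with the robot touching nothing.
It also fails if it takes over 131 s, if anything falls off the work surface, if the arm or the gripper's body presses on something with over 40 N, if the wrist force passes 120 N, or if a joint passes its speed limit or range.

### The arm

A 6-joint arm with a two-finger parallel gripper is mounted at the origin on a cart in front of the work surface, level with it; the furniture and walls round the work are solid. World frame = base frame: x ahead of the robot, y to its left, z up, the work surface at z = 0. Lengths are in mm, angles in degrees, forces in N, time in s.
With the tool pointing down it reaches from about 375 to 750 mm from the base axis. Payload 9 kg.
Tool frame: the origin (TCP) lies on the centre line of the jaws, within the pads' length; the fingertips stand 22 mm ahead of it and the grasp point (between the pads) lies 3 mm ahead of it; z points along the fingers, y is the line along which they close (so a half turn about z gives the same grasp; the last joint's range is limited). The gripper opens to 85 mm and grips with 20 to 120 N. Pads are 22 mm wide; open, the fingers measure 114 mm over their backs; the gripper's body (76 mm by 85 mm) begins 54 mm behind the grasp point. The pads swing forward as they close: fully open they stand 13 mm farther back than shut.
Start: joints at [62.699, 5.964, 5.575, 89.605, 0, 77.527], TCP at [153.554, 580.048, 253.331] pointing down, gripper open.
Joint ranges: [-171.21, 171.21], [-48.23, 106.86], [-62.78, 66.21], [-105.2, 120.99], [-86.42, 89.51], [-180, 180]. Speed limits (degrees/s): [127.2, 127.2, 147.25, 180, 180, 180].

### API

Orientations are given as [roll, pitch, yaw] about the fixed x, y, z axes, in that order (R = Rz(yaw) Ry(pitch) Rx(roll)).
In Python, from rig import monitor, imaging, r gives the robot as it stands.
- The arm moves only by the tool servo_tool, never from a script. Its argument "plan" is a list of rows, each a list of 7 numbers: the closure, from 0 (fully open) to 1 (shut), then the shift along the tool's x, y, z in mm, then the turn, a rotation vector about the tool's x, y, z in degrees. In form: [[jaw, dx, dy, dz, rx, ry, rz], ...]. A call has exactly 5 rows; each row is the pose to reach, as a shift and turn from the pose commanded when the call began, along the tool's axes at that moment; what a row does not reach only later rows make up. A row lasts 1/12 s, in which the tool goes at most 41.7 mm and 7.16 degrees, less where a joint would pass 70% of its speed; a pose out of reach is approached as far as the arm can. A call with a gripper value outside its range is refused whole. The fingers move at their own pace and stop on an object; the grip force is fixed at half the most. Time passes only in rows, so rows that repeat a pose let the fingers close, or fill a call up. It gives the time, the measured TCP pose, the force, the opening and the grip force at its end, in the units of the state.
- monitor.get_obs(): the state, without advancing time (a new reading comes with each control period).
- imaging.camera(name): name is "scene" or "top" or "wrist"; returns the picture (384x512x3 uint8, red, green, blue); there is no depth.
- imaging.calibration(name): a dict with "intrinsics" (3x3 intrinsics, pixels), "eye" and "orientation" of the camera in the world. Camera axes: x right, y up, looking along -z (the intrinsics and any distortion apply to the point x, -y, -z); pixel columns grow to the right and rows downward; lengths in mm; the calibration is good to about 2 mm. A picture is of the moment at which its call begins: read the wrist's pose just before it. calibration takes no time and is no camera call; for the wrist camera it gives the pose at the moment of the call.
- r.close_job(): hands the job in; it is judged then, once.
The state is a dict: "clock": time; "q": joint angles; "qd": joint speeds; "effort": joint torques, N m; "position": TCP position; "ee_rot": TCP orientation; "ft_force": force on the tool from outside, world axes, zero at the start; "torque": the same for the moment, N m; "grip_width": finger opening in mm; "gripper_force": force on a finger pad.
Only numpy, scipy, OpenCV 4.12 (cv2) and the standard library are available. Lean on these libraries where they do the work, as an engineer would, in place of code of your own. Each camera call takes 0.05 s, during which the arm holds its last target. There are 200 camera calls.

## Working session

There is one attempt and no reset: what is moved stays moved. The work goes in short steps, Python scripts to look and compute and a tool call to move; the robot and the scene stay as the last step left them, time stands still between calls to the robot, and variables do not carry over. Pictures are saved under pics/ and viewed, at most 14 in all, crops included, and the job is handed in when it is done.

Besides the shell and the picture viewer there is one more tool, called as name(argument=value, ...) on one line, values as JSON. servo_tool: Moves the arm, as the interface text tells. Its arguments: {"type":"object","properties":{"plan":{"type":"array","items":{"type":"array","items":{"type":"number"}}}},"required":["plan"]}

```bash
mkdir -p pics; python3 - <<'E'
from rig import monitor, imaging, r
import cv2
print(monitor.get_obs())
for n in ("scene","top","wrist"):
    c=imaging.calibration(n); print(n,c)
a=imaging.camera("scene");b=imaging.camera("top")
cv2.imwrite("pics/scene0.png",a[:,:,::-1]);cv2.imwrite("pics/top0.png",b[:,:,::-1])
E
```

```text
{'clock': 0.0, 'q': array([ 6.26977426e+01,  5.99996786e+00,  5.52802692e+00,  8.96032693e+01,
       -1.25242952e-03,  7.75279004e+01]), 'qd': array([-0.0179062 , -0.08085345, -0.03936782, -0.01952244,  0.02834952,
        0.03060886]), 'effort': array([-1.31301673e-03, -5.56931520e+01,  5.03645325e+01,  1.70232193e-02,
       -2.99509875e-04,  8.63715115e-06]), 'position': array([153.42137748, 579.75344834, 252.51779744]), 'ee_rot': array([-1.79926294e+02, -1.50198396e-02,  1.65169833e+02]), 'ft_force': array([ 0.67919469, -0.28959398, -0.48695523]), 'torque': array([-0.03174405,  0.00608206,  0.06023126]), 'gripper_force': 0.0, 'grip_width': 85.37349409249667}
scene {'intrinsics': array([[464.033705  ,   0.        , 261.05726095],
       [  0.        , 464.033705  , 191.09893414],
       [  0.        ,   0.        ,   1.        ]]), 'eye': array([ -88.9979091 , -503.76997276,  977.05343074]), 'orientation': array([ 38.17029378,   0.54674141, -45.44684334])}
top {'intrinsics': array([[450.07347403,   0.        , 249.25178465],
       [  0.        , 450.07347403, 188.41928857],
       [  0.        ,   0.        ,   1.        ]]), 'eye': array([ 361.67039658,    8.53963879, 1230.72460825]), 'orientation': array([ 3.41721948e+00, -3.28554129e-02, -9.06758366e+01])}
wrist {'intrinsics': array([[330.72963372,   0.        , 255.52558061],
       [  0.        , 330.72963372, 192.43885063],
       [  0.        ,   0.        ,   1.        ]]), 'eye': array([ 76.02485691, 600.22300229, 372.48103144]), 'orientation': array([-18.31130598,   0.10265954,  75.19085184])}
```

View pics/scene0.png

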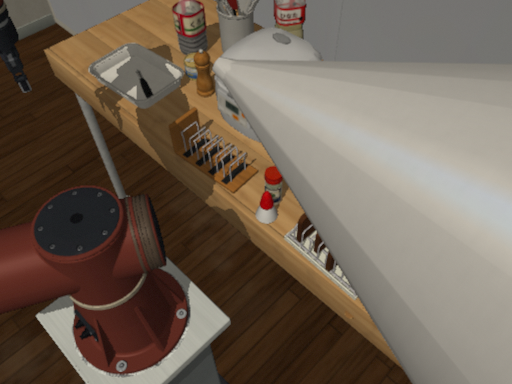

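View pics/top0.png

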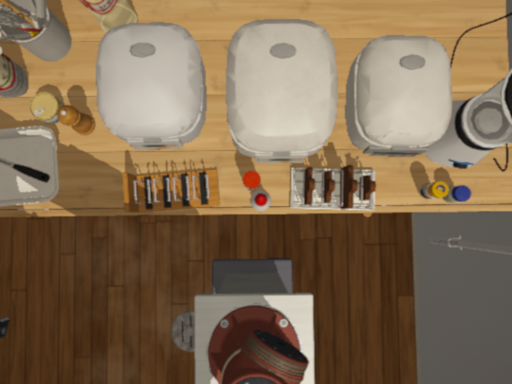

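```bash
python3 - <<'E'
import cv2
b=cv2.imread("pics/top0.png")
s=cv2.resize(b[150:222,112:232],None,fx=6.5,fy=6.5,interpolation=cv2.INTER_CUBIC)[:300]
t=cv2.resize(b[150:222,270:390],None,fx=6.5,fy=6.5,interpolation=cv2.INTER_CUBIC)
import numpy as np
s=cv2.resize(b[157:215,112:232],None,fx=5,fy=5,interpolation=cv2.INTER_CUBIC)
t=cv2.resize(b[157:215,275:395],None,fx=5,fy=5,interpolation=cv2.INTER_CUBIC)
cv2.imwrite("pics/crop0.png",np.vstack([s,t]))
E
```

```text
(no output)
```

View pics/crop0.png

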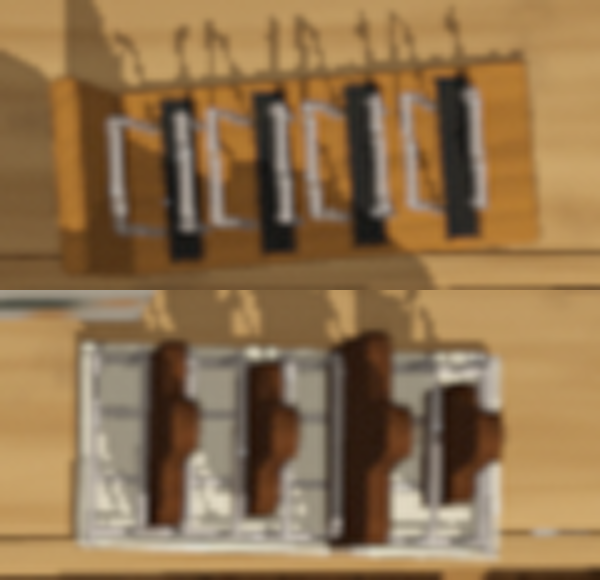

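```bash
cat > h.py <<'E'
import numpy as np, cv2
from scipy.spatial.transform import Rotation as Ro
from rig import monitor, imaging, r
def rays(c,px):
    px=np.atleast_2d(np.array(px,float)); K=c["intrinsics"]
    d=np.c_[(px[:,0]-K[0,2])/K[0,0],-(px[:,1]-K[1,2])/K[1,1],-np.ones(len(px))]
    return np.array(c["eye"]),Ro.from_euler("xyz",c["orientation"],degrees=True).apply(d)
def onplane(c,px,z):
    e,d=rays(c,px); return e+d*((z-e[2])/d[:,2])[:,None]
def tri(c1,p1,c2,p2):
    e1,d1=rays(c1,p1);e2,d2=rays(c2,p2);A=np.c_[d1[0],-d2[0]]
    t=np.linalg.lstsq(A,e2-e1,rcond=None)[0];a=e1+t[0]*d1[0];b=e2+t[1]*d2[0]
    return (a+b)/2,np.linalg.norm(a-b)
def grab(n,f=None):
    o=monitor.get_obs();c=imaging.calibration(n);im=imaging.camera(n)[:,:,::-1].copy()
    if f: cv2.imwrite("pics/"+f,im)
    return o,c,im
E
python3 - <<'E'
from h import *
np.set_printoptions(precision=1,suppress=True)
t=imaging.calibration("top");s=imaging.calibration("scene")
S=np.array([[183,180],[274,172],[367,165],[458,157]])/5+[112,157]
print("strips",onplane(t,S,13))
def f(p):return np.array(p)/5+[275,157-58]
for n,p,h in (("large",(190,427),140),("small",(289,434),129),("largest",(401,435),151),("smallest",(493,440),118)):
    print(n,onplane(t,f(p),19+h))
for n,p,z in (("largest",[(375,335),(370,545)],125),("large",[(175,343),(168,525)],114)):print(n,onplane(t,f(p),z))
print(tri(t,(261,200),s,(266,197)),tri(t,(251,180),s,(273,172)))
print("appl",onplane(t,[(282,157),(150,143),(282,130)],100))
E
```

```text
strips [[425.1 279.7  13. ]
 [428.9 230.4  13. ]
 [432.1 180.   13. ]
 [435.9 130.7  13. ]]
large [[ 433.5 -145.1  159. ]]
small [[ 430.3 -194.3  148. ]]
largest [[ 427.8 -243.1  170. ]]
smallest [[ 426.9 -295.7  137. ]]
largest [[ 480.2 -242.2  125. ]
 [ 376.6 -237.2  125. ]]
large [[ 478.5 -144.9  114. ]
 [ 387.9 -139.6  114. ]]
(array([401.5, -23.6,  80.5]), np.float64(3.0474980983540005)) (array([450.9,   1.1, 112.2]), np.float64(4.036272258404659))
appl [[507.7 -76.6 100. ]
 [547.3 257.  100. ]
 [576.6 -77.7 100. ]]
```

servo_tool(plan=[[0, -23, -19, -3, 0, 0, -4], [0, -46, -37, -6, 0, 0, -8], [0, -70, -56, -9, 0, 0, -12], [0, -93, -74, -12, 0, 0, -16], [0, -116, -93, -15, 0, 0, -19]])

```text
clock: 0.52
position: [242.3, 459.2, 268.0]
ee_rot: [-180.0, -0.0, -175.6]
ft_force: [0.2, 0.2, 0.4]
grip_width: 85.3
gripper_force: 0.0
```

servo_tool(plan=[[0, -17, -27, -3, 0, 0, 0], [0, -34, -54, -6, 0, 0, 0], [0, -51, -80, -10, 0, 0, 0], [0, -68, -107, -13, 0, 0, 0], [0, -85, -134, -16, 0, 0, 0]])

```text
clock: 0.93
position: [336.9, 331.6, 284.3]
ee_rot: [180.0, -0.0, -175.8]
ft_force: [0.1, -0.7, 0.5]
grip_width: 85.5
gripper_force: 0.0
```

servo_tool(plan=[[0.3, -17, -27, -3, 0, 0, 0], [0.6, -34, -54, -6, 0, 0, 0], [0.6, -51, -80, -10, 0, 0, 0], [0.6, -68, -107, -13, 0, 0, 0], [0.6, -85, -134, -16, 0, 0, 0]])

```text
clock: 1.35
position: [431.5, 204.1, 300.3]
ee_rot: [180.0, -0.0, -175.8]
ft_force: [0.5, 1.2, -0.0]
grip_width: 34.4
gripper_force: 0.0
```

```bash
python3 - <<'E'
from h import *
o,c,im=grab("wrist","w_stand.png");print(o["clock"],o["position"],o["ee_rot"],o["grip_width"],c["eye"],c["orientation"])
E
```

```text
1.35 [431.50288478 204.09712577 300.29078352] [ 1.79994502e+02 -8.09947639e-03 -1.75828676e+02] 34.40435652475302 [351.60337535 197.86205112 420.233537  ] [-1.83107484e+01  1.72566863e-02  9.41899478e+01]
```

View pics/w_stand.png

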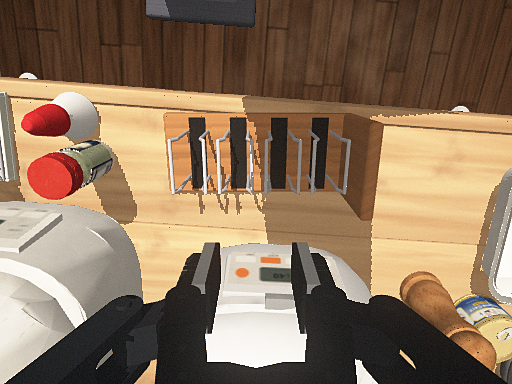

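```bash
python3 - <<'E'
from h import *
np.set_printoptions(precision=1,suppress=True)
im=cv2.imread("pics/w_stand.png")
c=dict(intrinsics=imaging.calibration("wrist")["intrinsics"],eye=[351.603,197.862,420.234],orientation=[-18.3107,0.01726,94.18995])
roi=np.zeros(im.shape[:2],np.uint8);roi[112:196,180:340]=1
m=((im.max(2)<50)&(roi>0)).astype(np.uint8)
m=cv2.morphologyEx(m,cv2.MORPH_CLOSE,np.ones((5,5)))
n,l,st,ce=cv2.connectedComponentsWithStats(m)
for i in range(1,n):
    if st[i,4]<200: continue
    p=cv2.boxPoints(cv2.minAreaRect(np.argwhere(l==i)[:,::-1].astype(np.float32)))
    w=onplane(c,p,13);rect=cv2.minAreaRect(w[:,:2].astype(np.float32))
    print(st[i],w[:,:2].mean(0),rect[1],rect[2])
# plank corners, z=12
print(onplane(c,[(165,112),(166,192),(346,112)],12))
E
```

```text
[189 118  19  70 655] [440.1 132.6] (88.67739868164062, 20.04212760925293) 4.823586940765381
[230 118  17  70 517] [436.7 182.1] (87.81873321533203, 20.02783966064453) 4.887618064880371
[ 270  118   18   71 1085] [433.6 232.2] (88.93787384033203, 20.659727096557617) 3.7616372108459473
[ 309  118   20   71 1047] [429.6 281.8] (89.68708801269531, 20.946029663085938) 4.01665735244751
[[392.6  91.5  12. ]
 [494.3  91.5  12. ]
 [376.7 308.7  12. ]]
```

servo_tool(plan=[[0.6, 2, -28, 0, 0, 0, 0], [0.6, 4, -56, 0, 0, 0, 0], [0.6, 6, -85, 0, 0, 0, 0], [0.6, 8, -113, 0, 0, 0, 0], [0.6, 11, -141, 0, 0, 0, 0]])

```text
clock: 1.82
position: [429.9, 62.9, 300.0]
ee_rot: [180.0, -0.0, -175.8]
ft_force: [0.2, 0.1, 0.6]
grip_width: 34.5
gripper_force: 0.0
```

servo_tool(plan=[[0.6, 2, -28, 0, 0, 0, 0], [0.6, 4, -56, 0, 0, 0, 0], [0.6, 6, -85, 0, 0, 0, 0], [0.6, 8, -113, 0, 0, 0, 0], [0.6, 11, -141, 0, 0, 0, 0]])

```text
clock: 2.23
position: [429.2, -78.7, 300.1]
ee_rot: [180.0, -0.0, -175.8]
ft_force: [1.4, -0.6, 0.4]
grip_width: 34.2
gripper_force: 0.0
```

servo_tool(plan=[[0.6, 2, -28, 0, 0, 0, 1.4], [0.6, 4, -56, 0, 0, 0, 2.8], [0.6, 6, -85, 0, 0, 0, 4.2], [0.6, 8, -113, 0, 0, 0, 5.6], [0.6, 11, -141, 0, 0, 0, 6.8]])

```text
clock: 2.65
position: [428.5, -220.1, 299.9]
ee_rot: [180.0, -0.0, 177.3]
ft_force: [1.0, 0.5, 0.6]
grip_width: 34.2
gripper_force: 0.0
```

```bash
python3 - <<'E'
from h import *
import pickle
o,c,im=grab("wrist","w_rack.png");pickle.dump(c,open("c_rack.pkl","wb"));print(o["clock"],o["position"],o["ee_rot"],o["grip_width"],c["eye"],c["orientation"])
E
```

```text
2.65 [ 428.50595151 -220.11546766  299.94455141] [ 1.79977281e+02 -1.33003371e-02  1.77287926e+02] 34.232585142391216 [ 348.49274522 -216.67361589  419.8968961 ] [-1.83086320e+01  1.91876372e-03  8.73068984e+01]
```

View pics/w_rack.png

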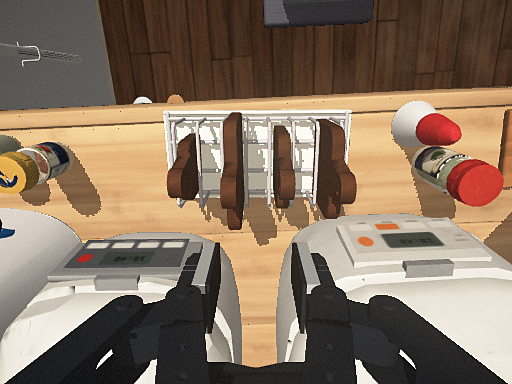

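```bash
python3 - <<'E'
import cv2
b=cv2.imread("pics/w_rack.png")
cv2.imwrite("pics/crop1.png",cv2.resize(b[100:235,160:362],None,fx=3.9,fy=3.9,interpolation=cv2.INTER_CUBIC))
E
```

```text
(no output)
```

View pics/crop1.png

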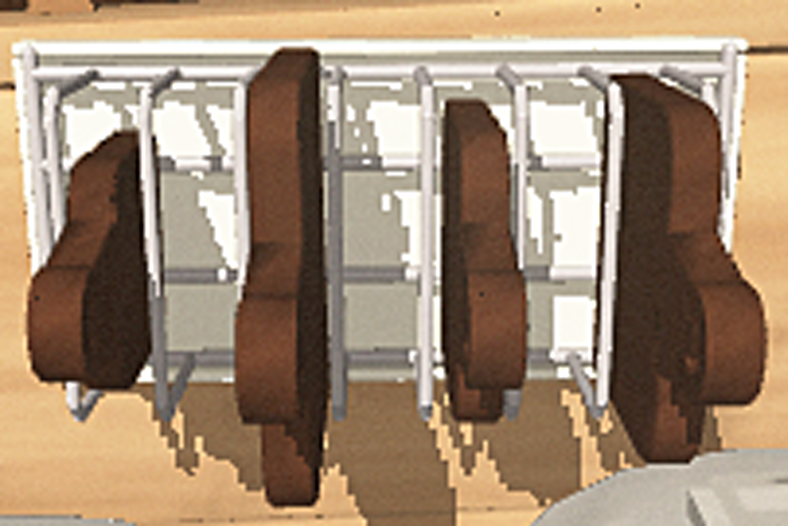

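```bash
python3 - <<'E'
from h import *
import pickle
np.set_printoptions(precision=1,suppress=True)
c=pickle.load(open("c_rack.pkl","rb"))
f=lambda u,v:(u/3.9+160,v/3.9+100)
for n,H,w,u0,u1,vn,un,vf,uf,vh in (("largest",151,110,237,298,48,300,505,295,422),("large",140,95,705,765,74,635,462,675,404),("small",129,80,468,525,99,465,420,480,388),("smallest",118,65,28,83,131,125,388,115,382)):
    top=19+H
    a=onplane(c,f(u0,vh-50),top)[0];b=onplane(c,f(u1,vh-50),top)[0]
    near=onplane(c,[f(un,vn)]*2,19)[0];near8=onplane(c,f(un,vn),27)[0]
    far=onplane(c,f(uf,vf),top-45)[0];far8=onplane(c,f(uf,vf),top-53)[0]
    h0=onplane(c,f(u0+30,vh),top-2)[0];h1=onplane(c,f(u0+30,vh),top-10)[0]
    print(n,"y",(a+b)[1]/2,"thick",a[1]-b[1],"cx near",near[0]+w/2,near8[0]+w/2,"far",far[0]-w/2,far8[0]-w/2,"handle",h0[0]-14,h1[0]-14)
E
```

```text
largest y -242.16094750050763 thick -12.471490918212481 cx near 435.305763726179 434.6709268128739 far 428.0705272239951 431.7213701805903 handle 430.23460869844325 433.2752770024368
large y -143.6627497659258 thick -12.747648110154842 cx near 440.32283957021093 439.4382212100407 far 433.12854646277515 436.5842415791246 handle 435.0157183709334 438.07465058791786
small y -193.33061307588554 thick -12.569520652318346 cx near 437.91254022225104 436.9263555850351 far 431.0082129139324 434.1010918711947 handle 432.8631839633296 435.7363947268347
smallest y -293.3913084031309 thick -12.600180562381354 cx near 435.23942956582715 434.1569231183802 far 428.9056498961934 431.66048914039555 handle 430.4889982193928 433.1846050670875
```

servo_tool(plan=[[0.6, -5, -22, 0, 0, 0, 0], [0.6, -5, -22, 25, 0, 0, 0], [0.6, -5, -22, 50, 0, 0, 0], [0.6, -5, -22, 75, 0, 0, 0], [0.6, -5, -22, 100, 0, 0, 0]])

```text
clock: 3.12
position: [432.6, -240.9, 198.8]
ee_rot: [180.0, -0.0, 177.4]
ft_force: [0.0, -0.6, -0.4]
grip_width: 34.3
gripper_force: 0.0
```

servo_tool(plan=[[0.6, 0, 0, 15, 0, 0, 0], [0.6, 0, 0, 30, 0, 0, 0], [0.6, 0, 0, 45, 0, 0, 0], [0.75, 0, 0, 45, 0, 0, 0], [1, 0, 0, 45, 0, 0, 0]])

```text
clock: 3.53
position: [432.3, -240.4, 154.7]
ee_rot: [179.9, -0.1, 177.4]
ft_force: [2.0, 3.8, -0.5]
grip_width: 12.2
gripper_force: 60.1
```

servo_tool(plan=[[1, 0, 0, 0, 0, 0, 0], [1, 0, 0, 0, 0, 0, 0], [1, 0, 0, 0, 0, 0, 0], [1, 0, 0, -2, 0, 0, 0], [1, 0, 0, -5, 0, 0, 0]])

```text
clock: 3.95
position: [432.8, -240.9, 160.6]
ee_rot: [180.0, 0.0, 177.4]
ft_force: [0.2, -0.1, -2.1]
grip_width: 12.1
gripper_force: 59.7
```

```bash
python3 - <<'E'
from h import *
o,c,im=grab("wrist","w_grip1.png");print(o["clock"],o["position"],o["ee_rot"],o["ft_force"],o["torque"])
E
```

```text
3.95 [ 432.80754737 -240.94408534  160.60655029] [1.79996815e+02 5.54616026e-03 1.77371504e+02] [ 0.23440829 -0.06817    -2.09826374] [0.01257153 0.00037847 0.00180567]
```

View pics/w_grip1.png

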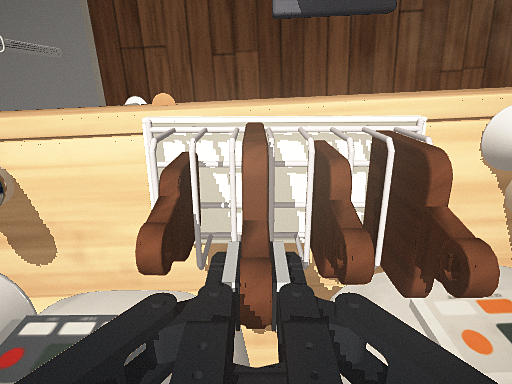

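servo_tool(plan=[[1, 0, 0, -20, 0, 0, 0], [1, 0, 0, -55, 0, 0, 0], [1, 0, 0, -90, 0, 0, 0], [1, 0, 0, -125, 0, 0, 0], [1, 0, 0, -160, 0, 0, 0]])

```text
clock: 4.42
position: [432.6, -240.8, 322.3]
ee_rot: [-180.0, 0.0, 177.4]
ft_force: [0.3, -0.2, -1.8]
grip_width: 12.4
gripper_force: 59.8
```

servo_tool(plan=[[1, 1, 20, 0, 0, 0, 0], [1, 3, 47, 0, 0, 0, 0], [1, 4, 75, 0, 0, 0, 0], [1, 6, 103, 0, 0, 0, 0], [1, 7, 131, 0, 0, 0, 0]])

```text
clock: 4.83
position: [431.6, -108.7, 320.8]
ee_rot: [-180.0, 0.0, 177.3]
ft_force: [0.4, -0.2, -0.8]
grip_width: 12.0
gripper_force: 60.1
```

servo_tool(plan=[[1, 1, 27, 0, 0, 0, 0], [1, 3, 54, 0, 0, 0, 0], [1, 4, 81, 0, 0, 0, 0], [1, 6, 108, 0, 0, 0, 0], [1, 7, 135, 0, 0, 0, 0]])

```text
clock: 5.25
position: [430.8, 26.7, 320.8]
ee_rot: [-180.0, 0.1, 177.4]
ft_force: [0.6, 0.4, -1.7]
grip_width: 12.0
gripper_force: 60.1
```

servo_tool(plan=[[1, 1, 27, 0, 0, 0, 0], [1, 3, 54, 0, 0, 0, 0], [1, 4, 81, 0, 0, 0, 0], [1, 6, 108, 0, 0, 0, 0], [1, 7, 135, 0, 0, 0, 0]])

```text
clock: 5.67
position: [429.9, 162.0, 320.8]
ee_rot: [180.0, 0.0, 177.4]
ft_force: [0.7, -0.9, -1.7]
grip_width: 12.4
gripper_force: 60.1
```

servo_tool(plan=[[1, 1, 27, 0, 0, 0, -1.5], [1, 3, 54, 0, 0, 0, -3], [1, 4, 80, 0, 0, 0, -4.5], [1, 5, 103, 0, 0, 0, -6], [1, 6, 121, 0, 0, 0, -6.7]])

```text
clock: 6.08
position: [429.5, 283.5, 320.6]
ee_rot: [180.0, 0.0, -175.8]
ft_force: [0.4, -0.7, -1.5]
grip_width: 12.0
gripper_force: 60.1
```

```bash
python3 - <<'E'
from h import *
o,c,im=grab("wrist","w_over1.png");print(o["clock"],o["position"],o["ee_rot"],o["ft_force"],o["torque"],c["eye"],c["orientation"])
E
```

```text
6.0833 [429.48283273 283.54851796 320.56934529] [ 1.79974810e+02  2.60987154e-02 -1.75785162e+02] [ 0.35247453 -0.70761151 -1.52073147] [-0.03385873 -0.007695    0.01940813] [349.50519356 277.2022731  440.47681663] [-1.83433381e+01 -2.24985524e-03  9.42331574e+01]
```

View pics/w_over1.png

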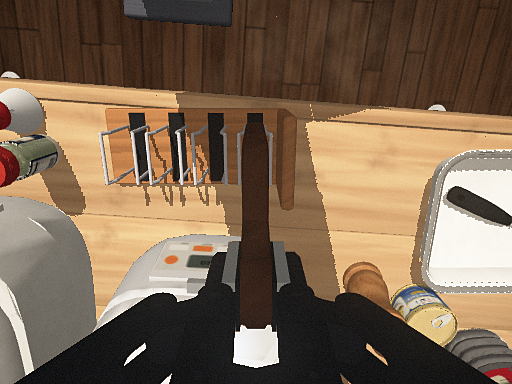

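servo_tool(plan=[[1, 0, 0, 20, 0, 0, 0], [1, 0, 0, 50, 0, 0, 0], [1, 0, 0, 75, 0, 0, 0], [1, 0, 0, 90, 0, 0, 0], [1, 0, 0, 100, 0, 0, 0]])

```text
clock: 6.55
position: [429.0, 281.5, 218.4]
ee_rot: [-180.0, -0.1, -175.9]
ft_force: [-0.1, -0.0, -1.2]
grip_width: 12.5
gripper_force: 60.0
```

servo_tool(plan=[[1, 0, 0, 12, 0, 0, 0], [1, 0, 0, 24, 0, 0, 0], [1, 0, 0, 36, 0, 0, 0], [1, 0, 0, 48, 0, 0, 0], [1, 0, 0, 60, 0, 0, 0]])

```text
clock: 6.97
position: [429.9, 281.8, 159.5]
ee_rot: [180.0, 0.0, -175.9]
ft_force: [0.1, 1.0, -2.4]
grip_width: 12.5
gripper_force: 60.0
```

servo_tool(plan=[[1, 0, 0, 2, 0, 0, 0], [1, 0, 0, 4, 0, 0, 0], [1, 0, 0, 6, 0, 0, 0], [1, 0, 0, 8, 0, 0, 0], [1, 0, 0, 10, 0, 0, 0]])

```text
clock: 7.38
position: [430.1, 281.9, 150.8]
ee_rot: [180.0, 0.1, -175.9]
ft_force: [0.1, 0.5, -1.3]
grip_width: 12.6
gripper_force: 60.0
```

servo_tool(plan=[[1, 0, 0, 0.5, 0, 0, 0], [1, 0, 0, 1, 0, 0, 0], [1, 0, 0, 1.5, 0, 0, 0], [1, 0, 0, 2, 0, 0, 0], [1, 0, 0, 2, 0, 0, 0]])

```text
clock: 7.8
position: [429.8, 281.8, 148.3]
ee_rot: [180.0, 0.0, -175.9]
ft_force: [0.1, -0.1, -1.4]
grip_width: 12.6
gripper_force: 60.0
```

servo_tool(plan=[[1, 0, 0, 0.5, 0, 0, 0], [1, 0, 0, 1, 0, 0, 0], [1, 0, 0, 1.5, 0, 0, 0], [1, 0, 0, 2, 0, 0, 0], [1, 0, 0, 2, 0, 0, 0]])

```text
clock: 8.22
position: [430.1, 281.9, 148.2]
ee_rot: [180.0, 0.1, -175.9]
ft_force: [-4.5, -1.2, 13.0]
grip_width: 12.2
gripper_force: 62.1
```

servo_tool(plan=[[0.8, 0, 0, 0, 0, 0, 0], [0.6, 0, 0, 0, 0, 0, 0], [0.6, 0, 0, 0, 0, 0, 0], [0.6, 0, 0, -10, 0, 0, 0], [0.6, 0, 0, -40, 0, 0, 0]])

```text
clock: 8.63
position: [427.5, 281.0, 183.1]
ee_rot: [-179.9, -0.4, -175.9]
ft_force: [0.6, 1.3, -0.3]
grip_width: 34.4
gripper_force: 0.0
```

servo_tool(plan=[[0.6, 0, 0, -30, 0, 0, 0], [0.6, 0, 0, -60, 0, 0, 0], [0.6, 0, -15, -90, 0, 0, 0], [0.6, 0, -35, -115, 0, 0, 0], [0.6, 0, -50, -130, 0, 0, 0]])

```text
clock: 9.05
position: [433.7, 231.2, 320.2]
ee_rot: [180.0, 0.2, -175.9]
ft_force: [0.6, 1.1, -0.7]
grip_width: 33.9
gripper_force: 0.0
```

```bash
python3 - <<'E'
from h import *
o,c,im=grab("wrist");print(o["clock"],o["position"],o["ee_rot"],c["eye"])
cv2.imwrite("pics/rel1.png",cv2.resize(im[90:270,180:380],None,fx=3,fy=3,interpolation=cv2.INTER_CUBIC))
E
```

```text
9.05 [433.66935533 231.20919443 320.16446241] [ 179.97695901    0.20761495 -175.89233614] [353.3076064  224.99322376 439.80343207]
```

View pics/rel1.png

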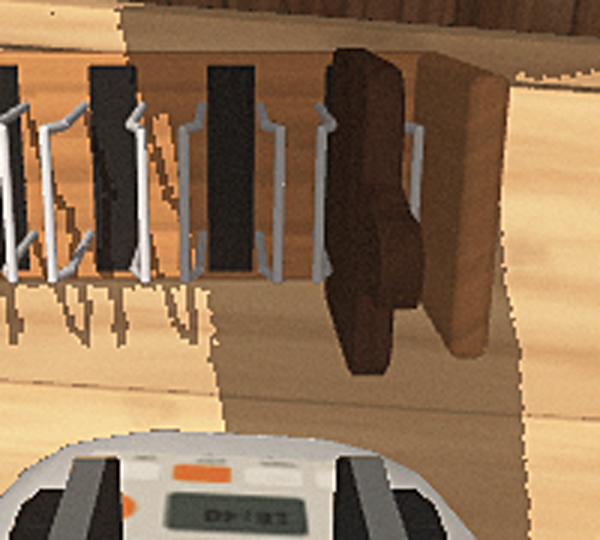

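servo_tool(plan=[[0.6, 1, -25, 0, 0, 0, 0], [0.6, 3, -50, 0, 0, 0, 0], [0.6, 4, -75, 0, 0, 0, 0], [0.6, 6, -100, 0, 0, 0, 0], [0.6, 7, -125, 0, 0, 0, 0]])

```text
clock: 9.52
position: [434.9, 105.8, 316.6]
ee_rot: [180.0, 0.0, -175.9]
ft_force: [0.8, -0.2, 0.3]
grip_width: 34.4
gripper_force: 0.0
```

servo_tool(plan=[[0.6, 1, -25, 0, 0, 0, 0], [0.6, 3, -50, 0, 0, 0, 0], [0.6, 4, -75, 0, 0, 0, 0], [0.6, 6, -100, 0, 0, 0, 0], [0.6, 7, -125, 0, 0, 0, 0]])

```text
clock: 9.93
position: [436.8, -19.5, 316.6]
ee_rot: [-180.0, 0.0, -175.9]
ft_force: [-0.3, 0.7, -0.3]
grip_width: 34.1
gripper_force: 0.0
```

servo_tool(plan=[[0.6, 1, -30, 15, 0, 0, 1.5], [0.6, 3, -60, 30, 0, 0, 3], [0.6, 5, -90, 45, 0, 0, 4.5], [0.6, 7, -124, 60, 0, 0, 6.7], [0.6, 7, -124, 70, 0, 0, 6.7]])

```text
clock: 10.35
position: [438.4, -146.9, 244.6]
ee_rot: [-180.0, -0.1, 177.0]
ft_force: [0.2, 0.7, -0.1]
grip_width: 33.7
gripper_force: 0.0
```

servo_tool(plan=[[0.6, 0, 0, 10, 0, 0, 0], [0.6, 0, 0, 20, 0, 0, 0], [0.6, 0, 0, 30, 0, 0, 0], [0.6, 0, 0, 30, 0, 0, 0], [0.6, 0, 0, 30, 0, 0, 0]])

```text
clock: 10.77
position: [438.9, -141.7, 216.1]
ee_rot: [180.0, -0.0, 177.5]
ft_force: [-0.6, -0.7, -0.6]
grip_width: 34.3
gripper_force: 0.0
```

```bash
python3 - <<'E'
from h import *
o,c,im=grab("wrist");print(o["clock"],o["position"],o["ee_rot"],c["eye"])
cv2.imwrite("pics/g2.png",im)
E
```

```text
10.7667 [ 438.884025   -141.70999838  216.14377973] [ 1.79980579e+02 -1.46223344e-02  1.77462456e+02] [ 358.84887431 -138.51923144  336.07914912]
```

View pics/g2.png

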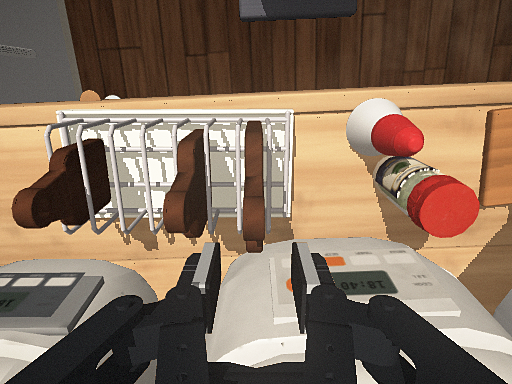

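servo_tool(plan=[[0.6, 0, -1.5, 20, 0, 0, 0], [0.6, 0, -1.5, 40, 0, 0, 0], [0.6, 0, -1.5, 58, 0, 0, 0], [0.6, 0, -1.5, 72, 0, 0, 0], [0.6, 0, -1.5, 72, 0, 0, 0]])

```text
clock: 11.23
position: [438.0, -143.2, 142.3]
ee_rot: [179.9, -0.1, 177.4]
ft_force: [0.3, -0.7, 0.8]
grip_width: 34.4
gripper_force: 0.0
```

servo_tool(plan=[[0.75, 0, 0, 0, 0, 0, 0], [1, 0, 0, 0, 0, 0, 0], [1, 0, 0, 0, 0, 0, 0], [1, 0, 0, 0, 0, 0, 0], [1, 0, 0, 0, 0, 0, 0]])

```text
clock: 11.65
position: [439.6, -144.5, 145.7]
ee_rot: [-179.9, 0.1, 177.4]
ft_force: [-0.3, 0.5, 6.4]
grip_width: 12.2
gripper_force: 60.3
```

servo_tool(plan=[[1, 0, 0, -10, 0, 0, 0], [1, 0, 0, -45, 0, 0, 0], [1, 0, 0, -85, 0, 0, 0], [1, 0, 0, -125, 0, 0, 0], [1, 0, 0, -160, 0, 0, 0]])

```text
clock: 12.07
position: [438.6, -144.1, 307.5]
ee_rot: [-180.0, 0.1, 177.4]
ft_force: [1.0, -0.6, -0.8]
grip_width: 12.2
gripper_force: 59.2
```

servo_tool(plan=[[1, 1, 20, 0, 0, 0, 0], [1, 3, 46, 0, 0, 0, 0], [1, 5, 73, 0, 0, 0, 0], [1, 6, 100, 0, 0, 0, 0], [1, 8, 127, 0, 0, 0, 0]])

```text
clock: 12.48
position: [436.5, -15.9, 305.1]
ee_rot: [-180.0, 0.0, 177.3]
ft_force: [0.3, -0.2, -1.7]
grip_width: 12.6
gripper_force: 59.2
```

servo_tool(plan=[[1, 1, 26, 0, 0, 0, 0], [1, 3, 52, 0, 0, 0, 0], [1, 5, 78, 0, 0, 0, 0], [1, 6, 104, 0, 0, 0, 0], [1, 8, 130, 0, 0, 0, 0]])

```text
clock: 12.9
position: [434.4, 114.5, 305.1]
ee_rot: [-180.0, 0.0, 177.4]
ft_force: [-0.3, -0.3, -1.0]
grip_width: 12.1
gripper_force: 59.2
```

servo_tool(plan=[[1, 2, 30, 0, 0, 0, -2], [1, 4, 60, 0, 0, 0, -4], [1, 6, 90, 0, 0, 0, -6], [1, 7, 110, 0, 0, 0, -6.7], [1, 7, 119, 0, 0, 0, -6.7]])

```text
clock: 13.32
position: [432.5, 234.7, 304.8]
ee_rot: [180.0, 0.0, -175.8]
ft_force: [-0.0, 0.2, -2.2]
grip_width: 12.1
gripper_force: 59.3
```

servo_tool(plan=[[1, 0, 0, 10, 0, 0, 0], [1, 0, 0, 25, 0, 0, 0], [1, 0, 0, 40, 0, 0, 0], [1, 0, 0, 40, 0, 0, 0], [1, 0, 0, 40, 0, 0, 0]])

```text
clock: 13.73
position: [432.7, 231.4, 263.7]
ee_rot: [-180.0, -0.1, -176.0]
ft_force: [0.3, 0.6, -0.2]
grip_width: 12.3
gripper_force: 59.2
```

```bash
python3 - <<'E'
from h import *
o,c,im=grab("wrist");print(o["clock"],o["position"],o["ee_rot"],o["ft_force"],c["eye"])
cv2.imwrite("pics/o2.png",im)
E
```

```text
13.7333 [432.72217857 231.4393277  263.67322011] [-1.79973634e+02 -9.48498144e-02 -1.76004954e+02] [ 0.28527308  0.6095368  -0.23986925] [352.97863809 225.52972232 383.75256654]
```

View pics/o2.png

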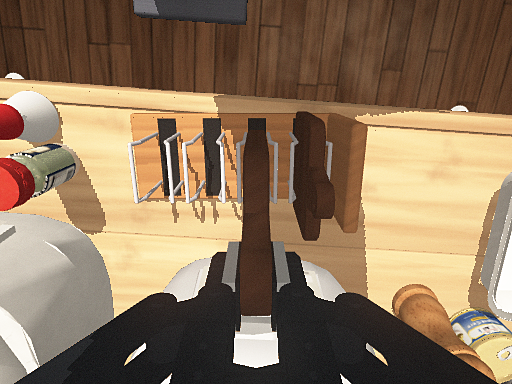

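servo_tool(plan=[[1, 0, 0.5, 15, 0, 0, 0], [1, 0, 0.5, 35, 0, 0, 0], [1, 0, 0.5, 55, 0, 0, 0], [1, 0, 0.5, 70, 0, 0, 0], [1, 0, 0.5, 80, 0, 0, 0]])

```text
clock: 14.2
position: [433.1, 232.5, 183.7]
ee_rot: [-180.0, -0.0, -176.0]
ft_force: [-0.1, -0.1, -1.2]
grip_width: 12.5
gripper_force: 59.4
```

servo_tool(plan=[[1, 0, 0, 10, 0, 0, 0], [1, 0, 0, 20, 0, 0, 0], [1, 0, 0, 30, 0, 0, 0], [1, 0, 0, 36, 0, 0, 0], [1, 0, 0, 40, 0, 0, 0]])

```text
clock: 14.62
position: [432.9, 232.9, 143.6]
ee_rot: [180.0, -0.0, -175.9]
ft_force: [-0.4, 0.4, -1.1]
grip_width: 12.3
gripper_force: 59.4
```

servo_tool(plan=[[1, 0, 0, 0.5, 0, 0, 0], [1, 0, 0, 1, 0, 0, 0], [1, 0, 0, 1.5, 0, 0, 0], [1, 0, 0, 2, 0, 0, 0], [1, 0, 0, 2.5, 0, 0, 0]])

```text
clock: 15.03
position: [433.4, 233.0, 142.2]
ee_rot: [180.0, 0.0, -175.9]
ft_force: [-0.3, -1.3, -1.8]
grip_width: 11.9
gripper_force: 59.4
```

servo_tool(plan=[[1, 0, 0, 0.6, 0, 0, 0], [1, 0, 0, 1.2, 0, 0, 0], [1, 0, 0, 1.8, 0, 0, 0], [1, 0, 0, 2.4, 0, 0, 0], [1, 0, 0, 3, 0, 0, 0]])

```text
clock: 15.45
position: [433.2, 233.1, 139.8]
ee_rot: [180.0, 0.0, -175.9]
ft_force: [-5.0, -0.8, 12.0]
grip_width: 12.2
gripper_force: 61.4
```

servo_tool(plan=[[0.8, 0, 0, 0, 0, 0, 0], [0.6, 0, 0, 0, 0, 0, 0], [0.6, 0, 0, 0, 0, 0, 0], [0.6, 0, 0, -10, 0, 0, 0], [0.6, 0, 0, -40, 0, 0, 0]])

```text
clock: 15.87
position: [430.9, 232.4, 175.7]
ee_rot: [-179.9, -0.4, -175.9]
ft_force: [0.6, 0.3, -0.3]
grip_width: 34.0
gripper_force: 0.0
```

servo_tool(plan=[[0.6, 0, 0, -30, 0, 0, 0], [0.6, 0, 0, -60, 0, 0, 0], [0.6, 0, 0, -90, 0, 0, 0], [0.6, 0, 0, -120, 0, 0, 0], [0.6, 0, 0, -120, 0, 0, 0]])

```text
clock: 16.28
position: [434.6, 233.4, 305.7]
ee_rot: [179.9, 0.5, -175.9]
ft_force: [0.0, 0.7, 0.7]
grip_width: 34.0
gripper_force: 0.0
```

servo_tool(plan=[[0.6, 2, -28, 0, 0, 0, 0], [0.6, 4, -57, 0, 0, 0, 0], [0.6, 5, -85, 0, 0, 0, 0], [0.6, 7, -114, 0, 0, 0, 0], [0.6, 9, -142, 0, 0, 0, 0]])

```text
clock: 16.7
position: [434.0, 89.5, 299.4]
ee_rot: [-180.0, 0.0, -175.9]
ft_force: [0.9, 0.3, -0.1]
grip_width: 34.1
gripper_force: 0.0
```

servo_tool(plan=[[0.6, 2, -28, 0, 0, 0, 0], [0.6, 4, -57, 0, 0, 0, 0], [0.6, 5, -85, 0, 0, 0, 0], [0.6, 7, -114, 0, 0, 0, 0], [0.6, 9, -142, 0, 0, 0, 0]])

```text
clock: 17.12
position: [435.0, -53.0, 299.4]
ee_rot: [-180.0, 0.0, -175.9]
ft_force: [0.9, 0.2, -0.6]
grip_width: 34.1
gripper_force: 0.0
```

servo_tool(plan=[[0.6, 2, -32, 10, 0, 0, 1.7], [0.6, 4, -64, 20, 0, 0, 3.4], [0.6, 6, -96, 30, 0, 0, 5.1], [0.6, 8, -125, 40, 0, 0, 6.7], [0.6, 9, -141, 50, 0, 0, 6.7]])

```text
clock: 17.53
position: [436.0, -195.7, 248.6]
ee_rot: [-180.0, 0.0, 177.2]
ft_force: [0.7, -0.2, -0.4]
grip_width: 33.9
gripper_force: 0.0
```

servo_tool(plan=[[0.6, 0, 0, 20, 0, 0, 0], [0.6, 0, 0, 35, 0, 0, 0], [0.6, 0, 0, 40, 0, 0, 0], [0.6, 0, 0, 40, 0, 0, 0], [0.6, 0, 0, 40, 0, 0, 0]])

```text
clock: 17.95
position: [436.4, -192.7, 209.6]
ee_rot: [-180.0, 0.0, 177.4]
ft_force: [1.4, 0.2, 0.2]
grip_width: 34.1
gripper_force: 0.0
```

```bash
python3 - <<'E'
from h import *
o,c,im=grab("wrist");print(o["clock"],o["position"],o["ee_rot"],o["ft_force"],c["eye"])
cv2.imwrite("pics/g3.png",im)
E
```

```text
17.95 [ 436.4418572  -192.74927134  209.60164758] [-1.79987051e+02  2.84667357e-02  1.77389266e+02] [1.3758855  0.24724539 0.22844932] [ 356.32790532 -189.40025783  329.50400861]
```

View pics/g3.png

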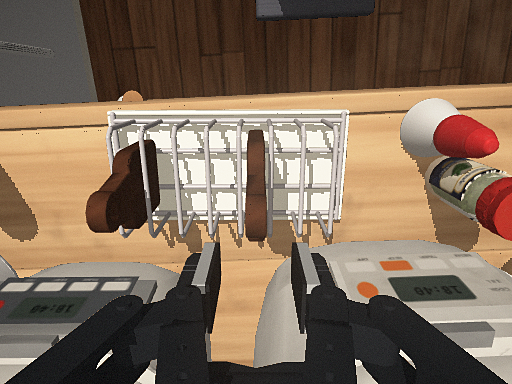

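servo_tool(plan=[[0.6, 0, 0, 20, 0, 0, 0], [0.6, 0, 0, 40, 0, 0, 0], [0.6, 0, 0, 60, 0, 0, 0], [0.6, 0, 0, 76, 0, 0, 0], [0.6, 0, 0, 76, 0, 0, 0]])

```text
clock: 18.42
position: [435.5, -191.9, 130.8]
ee_rot: [179.9, -0.1, 177.4]
ft_force: [-0.8, 1.2, 0.3]
grip_width: 34.4
gripper_force: 0.0
```

servo_tool(plan=[[0.75, 0, 0, 0, 0, 0, 0], [1, 0, 0, 0, 0, 0, 0], [1, 0, 0, 0, 0, 0, 0], [1, 0, 0, 0, 0, 0, 0], [1, 0, 0, 0, 0, 0, 0]])

```text
clock: 18.83
position: [437.2, -193.4, 134.6]
ee_rot: [-179.9, 0.1, 177.4]
ft_force: [0.3, 1.3, 7.2]
grip_width: 12.4
gripper_force: 59.5
```

servo_tool(plan=[[1, 0, 0, -10, 0, 0, 0], [1, 0, 0, -45, 0, 0, 0], [1, 0, 0, -85, 0, 0, 0], [1, 0, 0, -125, 0, 0, 0], [1, 0, 0, -160, 0, 0, 0]])

```text
clock: 19.25
position: [436.1, -192.8, 296.2]
ee_rot: [-179.9, 0.1, 177.4]
ft_force: [0.7, -0.9, 0.9]
grip_width: 12.2
gripper_force: 58.5
```

servo_tool(plan=[[1, 1, 20, 0, 0, 0, 0], [1, 2, 46, 0, 0, 0, 0], [1, 3, 73, 0, 0, 0, 0], [1, 5, 100, 0, 0, 0, 0], [1, 6, 127, 0, 0, 0, 0]])

```text
clock: 19.67
position: [435.8, -64.7, 293.8]
ee_rot: [-180.0, 0.0, 177.3]
ft_force: [1.1, -0.7, -0.4]
grip_width: 12.3
gripper_force: 58.8
```

servo_tool(plan=[[1, 1, 26, 0, 0, 0, 0], [1, 2, 52, 0, 0, 0, 0], [1, 3, 78, 0, 0, 0, 0], [1, 5, 104, 0, 0, 0, 0], [1, 6, 130, 0, 0, 0, 0]])

```text
clock: 20.08
position: [435.8, 65.7, 293.8]
ee_rot: [-180.0, 0.1, 177.4]
ft_force: [-0.5, -0.0, -0.2]
grip_width: 12.5
gripper_force: 58.8
```

servo_tool(plan=[[1, 1, 30, 0, 0, 0, -2], [1, 2, 60, 0, 0, 0, -4], [1, 4, 90, 0, 0, 0, -6], [1, 5, 110, 0, 0, 0, -6.7], [1, 5, 119, 0, 0, 0, -6.7]])

```text
clock: 20.5
position: [436.1, 185.8, 293.7]
ee_rot: [180.0, 0.0, -175.8]
ft_force: [-0.2, -0.0, -0.7]
grip_width: 12.1
gripper_force: 58.8
```

servo_tool(plan=[[1, 0, 0, 10, 0, 0, 0], [1, 0, 0, 25, 0, 0, 0], [1, 0, 0, 40, 0, 0, 0], [1, 0, 0, 40, 0, 0, 0], [1, 0, 0, 40, 0, 0, 0]])

```text
clock: 20.92
position: [436.2, 182.5, 252.2]
ee_rot: [-180.0, -0.1, -176.0]
ft_force: [-0.5, 0.8, -0.1]
grip_width: 12.6
gripper_force: 58.7
```

```bash
python3 - <<'E'
from h import *
o,c,im=grab("wrist");print(o["clock"],o["position"],o["ee_rot"],o["ft_force"],c["eye"])
cv2.imwrite("pics/o3.png",im)
E
```

```text
20.9167 [436.17647334 182.48105054 252.1697453 ] [-1.79982329e+02 -9.09754609e-02 -1.76009429e+02] [-0.45629311  0.79438677 -0.11080096] [356.42200903 176.55963077 372.25211664]
```

View pics/o3.png

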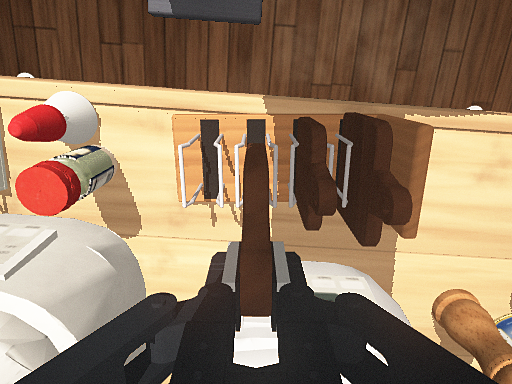

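servo_tool(plan=[[1, 0, 0, 15, 0, 0, 0], [1, 0, 0, 35, 0, 0, 0], [1, 0, 0, 55, 0, 0, 0], [1, 0, 0, 70, 0, 0, 0], [1, 0, 0, 80, 0, 0, 0]])

```text
clock: 21.38
position: [436.6, 183.0, 172.2]
ee_rot: [-180.0, -0.0, -176.0]
ft_force: [0.1, 0.1, -0.2]
grip_width: 12.2
gripper_force: 58.9
```

servo_tool(plan=[[1, 0, 0, 10, 0, 0, 0], [1, 0, 0, 20, 0, 0, 0], [1, 0, 0, 30, 0, 0, 0], [1, 0, 0, 36, 0, 0, 0], [1, 0, 0, 40, 0, 0, 0]])

```text
clock: 21.8
position: [436.4, 183.5, 132.1]
ee_rot: [180.0, -0.0, -175.9]
ft_force: [0.3, -0.8, -0.5]
grip_width: 12.0
gripper_force: 58.9
```

servo_tool(plan=[[1, 0, 0, 0.5, 0, 0, 0], [1, 0, 0, 1, 0, 0, 0], [1, 0, 0, 1.5, 0, 0, 0], [1, 0, 0, 2, 0, 0, 0], [1, 0, 0, 2.5, 0, 0, 0]])

```text
clock: 22.22
position: [436.8, 183.6, 130.7]
ee_rot: [180.0, 0.0, -175.9]
ft_force: [-0.2, -0.2, -0.3]
grip_width: 12.2
gripper_force: 58.9
```

servo_tool(plan=[[1, 0, 0, 0.6, 0, 0, 0], [1, 0, 0, 1.2, 0, 0, 0], [1, 0, 0, 1.8, 0, 0, 0], [1, 0, 0, 2.4, 0, 0, 0], [1, 0, 0, 3, 0, 0, 0]])

```text
clock: 22.63
position: [436.8, 183.6, 128.6]
ee_rot: [180.0, 0.1, -175.9]
ft_force: [-5.3, -1.9, 16.4]
grip_width: 12.5
gripper_force: 61.4
```

servo_tool(plan=[[0.8, 0, 0, 0, 0, 0, 0], [0.6, 0, 0, 0, 0, 0, 0], [0.6, 0, 0, 0, 0, 0, 0], [0.6, 0, 0, -10, 0, 0, 0], [0.6, 0, 0, -40, 0, 0, 0]])

```text
clock: 23.05
position: [434.2, 183.2, 164.2]
ee_rot: [-180.0, -0.4, -175.9]
ft_force: [-0.8, -0.4, -0.8]
grip_width: 34.4
gripper_force: 0.0
```

servo_tool(plan=[[0.6, 0, 0, -30, 0, 0, 0], [0.6, 0, 0, -60, 0, 0, 0], [0.6, 0, 0, -90, 0, 0, 0], [0.6, 0, 0, -120, 0, 0, 0], [0.6, 0, 0, -120, 0, 0, 0]])

```text
clock: 23.47
position: [438.2, 183.7, 294.0]
ee_rot: [180.0, 0.5, -175.9]
ft_force: [0.9, 0.1, 0.1]
grip_width: 34.2
gripper_force: 0.0
```

servo_tool(plan=[[0.6, 2, -24, 0, 0, 0, 0], [0.6, 4, -48, 0, 0, 0, 0], [0.6, 6, -72, 0, 0, 0, 0], [0.6, 7, -96, 0, 0, 0, 0], [0.6, 9, -119, 0, 0, 0, 0]])

```text
clock: 23.88
position: [435.9, 63.1, 287.8]
ee_rot: [-180.0, 0.0, -175.9]
ft_force: [0.6, -0.1, 0.6]
grip_width: 34.2
gripper_force: 0.0
```

servo_tool(plan=[[0.6, 2, -24, 0, 0, 0, 0], [0.6, 4, -48, 0, 0, 0, 0], [0.6, 6, -72, 0, 0, 0, 0], [0.6, 7, -96, 0, 0, 0, 0], [0.6, 9, -119, 0, 0, 0, 0]])

```text
clock: 24.3
position: [435.4, -56.5, 287.8]
ee_rot: [-180.0, 0.0, -175.9]
ft_force: [0.7, -0.3, -0.4]
grip_width: 34.3
gripper_force: 0.0
```

servo_tool(plan=[[0.6, 2, -24, 0, 0, 0, 0], [0.6, 4, -48, 0, 0, 0, 0], [0.6, 6, -72, 0, 0, 0, 0], [0.6, 7, -96, 0, 0, 0, 0], [0.6, 9, -119, 0, 0, 0, 0]])

```text
clock: 24.72
position: [434.9, -175.8, 287.8]
ee_rot: [-180.0, 0.0, -175.9]
ft_force: [0.9, 1.0, -0.5]
grip_width: 34.0
gripper_force: 0.0
```

servo_tool(plan=[[0.6, 2, -26, 10, 0, 0, 1.7], [0.6, 4, -52, 20, 0, 0, 3.4], [0.6, 6, -80, 30, 0, 0, 5.1], [0.6, 8, -105, 40, 0, 0, 6.7], [0.6, 10, -118, 50, 0, 0, 6.7]])

```text
clock: 25.13
position: [433.1, -295.3, 236.8]
ee_rot: [-180.0, 0.0, 177.2]
ft_force: [-0.5, -0.8, 0.9]
grip_width: 34.3
gripper_force: 0.0
```

servo_tool(plan=[[0.6, 0, 0, 20, 0, 0, 0], [0.6, 0, 0, 35, 0, 0, 0], [0.6, 0, 0, 40, 0, 0, 0], [0.6, 0, 0, 40, 0, 0, 0], [0.6, 0, 0, 40, 0, 0, 0]])

```text
clock: 25.55
position: [433.5, -292.6, 197.9]
ee_rot: [-180.0, 0.0, 177.4]
ft_force: [-0.3, 0.1, 0.4]
grip_width: 34.2
gripper_force: 0.0
```

```bash
python3 - <<'E'
from h import *
o,c,im=grab("wrist","g4.png");print(o["clock"],o["position"],o["ee_rot"],o["ft_force"],c["eye"])
h=cv2.cvtColor(im,cv2.COLOR_BGR2HSV)
ref=cv2.cvtColor(cv2.imread("pics/g3.png"),cv2.COLOR_BGR2HSV)
for n,q in(("now",h),("g3",ref)):
    m=((q[:,:,2]<130)&(q[:,:,1]>100)).astype(np.uint8)
    m[:118]=0;m[245:]=0
    k,l,st,ce=cv2.connectedComponentsWithStats(m)
    print(n,[(list(st[i]),ce[i].round(1)) for i in range(1,k) if st[i,4]>500])
    for row in(200,220,230): print(row,np.where(m[row,225:290])[0][[0,-1]]+225 if m[row,225:290].any() else None)
E
```

```text
25.55 [ 433.53821995 -292.60688473  197.94336994] [-1.79993246e+02  1.80864424e-02  1.77415836e+02] [-0.32893383  0.08699593  0.35495887] [ 353.44565353 -289.29128035  317.87800268]
now [([np.int32(0), np.int32(123), np.int32(213), np.int32(13), np.int32(511)], array([104.6, 129.1])), ([np.int32(243), np.int32(140), np.int32(53), np.int32(105), np.int32(2333)], array([258.9, 201.5])), ([np.int32(67), np.int32(162), np.int32(59), np.int32(83), np.int32(2364)], array([ 98.2, 211. ])), ([np.int32(11), np.int32(167), np.int32(50), np.int32(65), np.int32(1413)], array([ 38.4, 203.7]))]
200 [243 263]
220 [243 263]
230 [243 289]
g3 [([np.int32(408), np.int32(124), np.int32(82), np.int32(53), np.int32(786)], array([447.8, 152.2])), ([np.int32(244), np.int32(130), np.int32(23), np.int32(115), np.int32(2097)], array([255.6, 188.3])), ([np.int32(86), np.int32(141), np.int32(62), np.int32(92), np.int32(3560)], array([119.1, 195.6])), ([np.int32(144), np.int32(140), np.int32(16), np.int32(73), np.int32(594)], array([152.1, 172.9])), ([np.int32(0), np.int32(164), np.int32(39), np.int32(78), np.int32(1718)], array([ 14.9, 210.9])), ([np.int32(424), np.int32(183), np.int32(56), np.int32(62), np.int32(1591)], array([451.6, 223.9])), ([np.int32(475), np.int32(184), np.int32(31), np.int32(55), np.int32(651)], array([488. , 210.9])), ([np.int32(160), np.int32(220), np.int32(48), np.int32(25), np.int32(511)], array([184.4, 232.9]))]
200 [246 265]
220 [225 289]
230 [230 283]
```

servo_tool(plan=[[0.6, 0, -1, 20, 0, 0, 0], [0.6, 0, -1, 40, 0, 0, 0], [0.6, 0, -1, 60, 0, 0, 0], [0.6, 0, -1, 75, 0, 0, 0], [0.6, 0, -1, 75, 0, 0, 0]])

```text
clock: 26.02
position: [432.7, -292.8, 120.3]
ee_rot: [179.9, -0.1, 177.4]
ft_force: [0.2, 0.7, -0.1]
grip_width: 34.2
gripper_force: 0.0
```

servo_tool(plan=[[0.75, 0, 0, 0, 0, 0, 0], [1, 0, 0, 0, 0, 0, 0], [1, 0, 0, 0, 0, 0, 0], [1, 0, 0, 0, 0, 0, 0], [1, 0, 0, 0, 0, 0, 0]])

```text
clock: 26.43
position: [434.1, -294.6, 124.1]
ee_rot: [-179.9, 0.1, 177.4]
ft_force: [-0.3, 0.6, 6.3]
grip_width: 12.4
gripper_force: 59.6
```

servo_tool(plan=[[1, 0, 0, -10, 0, 0, 0], [1, 0, 0, -45, 0, 0, 0], [1, 0, 0, -85, 0, 0, 0], [1, 0, 0, -125, 0, 0, 0], [1, 0, 0, -160, 0, 0, 0]])

```text
clock: 26.85
position: [433.2, -293.8, 285.8]
ee_rot: [-179.9, 0.1, 177.4]
ft_force: [1.3, -1.2, 0.1]
grip_width: 12.7
gripper_force: 58.5
```

servo_tool(plan=[[1, 1, 20, 0, 0, 0, 0], [1, 2, 50, 0, 0, 0, 0], [1, 3, 80, 0, 0, 0, 0], [1, 4, 110, 0, 0, 0, 0], [1, 4, 140, 0, 0, 0, 0]])

```text
clock: 27.27
position: [435.4, -152.7, 283.3]
ee_rot: [-180.0, 0.0, 177.3]
ft_force: [0.5, 0.2, -1.4]
grip_width: 12.4
gripper_force: 58.7
```

servo_tool(plan=[[1, 1, 28, 0, 0, 0, 0], [1, 2, 56, 0, 0, 0, 0], [1, 3, 84, 0, 0, 0, 0], [1, 4, 112, 0, 0, 0, 0], [1, 4, 140, 0, 0, 0, 0]])

```text
clock: 27.68
position: [437.8, -12.5, 283.4]
ee_rot: [-180.0, 0.1, 177.4]
ft_force: [-0.1, -0.3, -0.7]
grip_width: 12.2
gripper_force: 58.7
```

servo_tool(plan=[[1, 1, 30, 0, 0, 0, -2], [1, 2, 65, 0, 0, 0, -4], [1, 3, 100, 0, 0, 0, -6], [1, 4, 130, 0, 0, 0, -6.7], [1, 5, 145.5, 0, 0, 0, -6.7]])

```text
clock: 28.1
position: [439.4, 134.6, 283.4]
ee_rot: [180.0, 0.1, -175.8]
ft_force: [-0.2, 0.8, -0.3]
grip_width: 12.2
gripper_force: 58.8
```

servo_tool(plan=[[1, 0, 0, 10, 0, 0, 0], [1, 0, 0, 25, 0, 0, 0], [1, 0, 0, 40, 0, 0, 0], [1, 0, 0, 40, 0, 0, 0], [1, 0, 0, 40, 0, 0, 0]])

```text
clock: 28.52
position: [439.4, 131.2, 242.1]
ee_rot: [-180.0, -0.1, -176.0]
ft_force: [-0.7, 0.6, -0.4]
grip_width: 12.4
gripper_force: 58.8
```

```bash
python3 - <<'E'
from h import *
o,c,im=grab("wrist","o4.png");print(o["clock"],o["position"],o["ee_rot"],o["ft_force"],c["eye"])
for f in("o3","o4"):
    q=cv2.imread(f"pics/{f}.png").max(2)
    for row in range(118,140,4):
        w=np.where(q[row,232:280]<60)[0]; print(f,row,w[[0,-1]]+232 if len(w) else None)
E
```

```text
28.5167 [439.42548877 131.24441949 242.14059094] [-1.79999981e+02 -6.52035191e-02 -1.75959544e+02] [-0.67468946  0.55310445 -0.43450585] [359.61669821 125.21155139 362.18980774]
o3 118 None
o3 122 [247 264]
o3 126 [247 264]
o3 130 [247 264]
o3 134 [247 264]
o3 138 [264 264]
o4 118 None
o4 122 [248 266]
o4 126 [248 266]
o4 130 [248 266]
o4 134 [248 266]
o4 138 [265 265]
```

servo_tool(plan=[[1, 0, 0.5, 15, 0, 0, 0], [1, 0, 0.5, 35, 0, 0, 0], [1, 0, 0.5, 55, 0, 0, 0], [1, 0, 0.5, 70, 0, 0, 0], [1, 0, 0.5, 80, 0, 0, 0]])

```text
clock: 28.98
position: [439.9, 131.9, 161.9]
ee_rot: [180.0, -0.0, -176.0]
ft_force: [0.9, -0.1, -0.3]
grip_width: 12.3
gripper_force: 58.9
```

servo_tool(plan=[[1, 0, 0, 10, 0, 0, 0], [1, 0, 0, 20, 0, 0, 0], [1, 0, 0, 30, 0, 0, 0], [1, 0, 0, 36, 0, 0, 0], [1, 0, 0, 40, 0, 0, 0]])

```text
clock: 29.4
position: [439.7, 132.2, 121.6]
ee_rot: [180.0, -0.0, -175.9]
ft_force: [0.1, -0.5, -1.0]
grip_width: 12.4
gripper_force: 58.9
```

servo_tool(plan=[[1, 0, 0, 0.5, 0, 0, 0], [1, 0, 0, 1, 0, 0, 0], [1, 0, 0, 1.5, 0, 0, 0], [1, 0, 0, 2, 0, 0, 0], [1, 0, 0, 2.5, 0, 0, 0]])

```text
clock: 29.82
position: [440.1, 132.3, 120.2]
ee_rot: [180.0, 0.0, -175.9]
ft_force: [0.4, 0.7, -1.0]
grip_width: 12.0
gripper_force: 58.9
```

servo_tool(plan=[[1, 0, 0, 0.6, 0, 0, 0], [1, 0, 0, 1.2, 0, 0, 0], [1, 0, 0, 1.8, 0, 0, 0], [1, 0, 0, 2.4, 0, 0, 0], [1, 0, 0, 3, 0, 0, 0]])

```text
clock: 30.23
position: [440.1, 132.3, 118.1]
ee_rot: [-180.0, 0.1, -175.9]
ft_force: [-6.5, -0.1, 17.2]
grip_width: 12.7
gripper_force: 61.2
```

Contact. Release, lift, and move over the middle of the stand to check.

servo_tool(plan=[[0.8, 0, 0, 0, 0, 0, 0], [0.6, 0, 0, 0, 0, 0, 0], [0.6, 0, 0, 0, 0, 0, 0], [0.6, 0, 0, -10, 0, 0, 0], [0.6, 0, 0, -40, 0, 0, 0]])

```text
clock: 30.65
position: [437.4, 132.2, 153.8]
ee_rot: [180.0, -0.4, -175.9]
ft_force: [0.5, -0.2, -0.5]
grip_width: 34.0
gripper_force: 0.0
```

servo_tool(plan=[[0.6, 0, 0, -35, 0, 0, 0], [0.6, 0, 0, -70, 0, 0, 0], [0.6, 0, 0, -105, 0, 0, 0], [0.6, 0, 0, -140, 0, 0, 0], [0.6, 0, 0, -140, 0, 0, 0]])

```text
clock: 31.07
position: [441.6, 132.2, 304.4]
ee_rot: [-180.0, 0.5, -175.9]
ft_force: [0.8, -0.2, 0.0]
grip_width: 34.0
gripper_force: 0.0
```

servo_tool(plan=[[0.6, 0, 20, 0, 0, 0, 0], [0.6, 0, 45, 0, 0, 0, 0], [0.6, 0, 72, 0, 0, 0, 0], [0.6, 0, 72, 0, 0, 0, 0], [0.6, 0, 72, 0, 0, 0, 0]])

```text
clock: 31.48
position: [434.4, 204.9, 297.2]
ee_rot: [180.0, 0.0, -175.8]
ft_force: [0.2, -0.1, -0.4]
grip_width: 34.2
gripper_force: 0.0
```

```bash
python3 - <<'E'
from h import *
import pickle
o,c,im=grab("wrist","fin.png");pickle.dump(c,open("c_fin.pkl","wb"));print(o["clock"],o["position"],o["ee_rot"])
cv2.imwrite("pics/finc.png",cv2.resize(im[95:245,155:355],None,fx=4,fy=4,interpolation=cv2.INTER_CUBIC))
E
```

```text
31.4833 [434.41108255 204.94902914 297.22367806] [ 1.79998248e+02  5.31355854e-03 -1.75794670e+02]
```

View pics/finc.png

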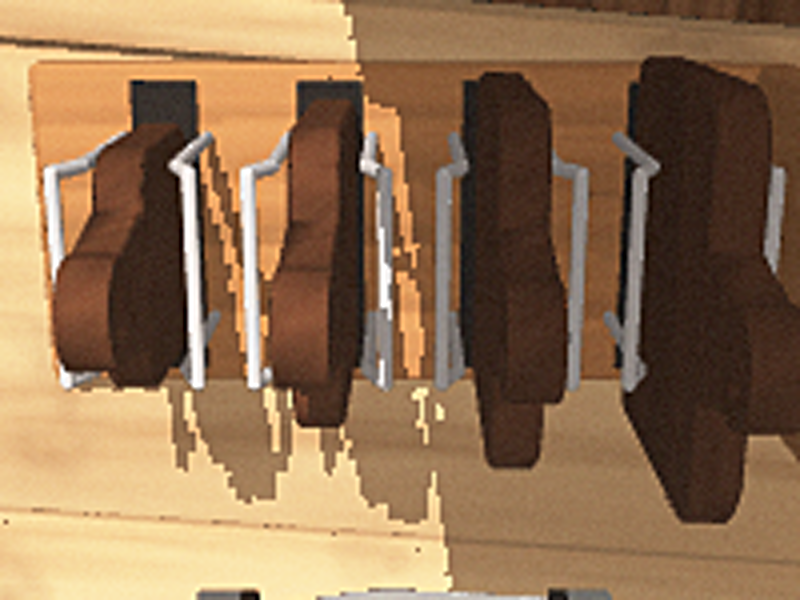

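```bash
python3 - <<'E'
from h import *
import pickle
c=pickle.load(open("c_fin.pkl","rb"))
f=lambda u,v:(u/4+155,v/4+95)
for n,H,w,us,vn,un,vf,uf,sx in(("largest",151,110,645,57,660,522,705,429.6),("large",140,95,470,72,500,467,510,433.6),("small",129,80,330,98,335,427,325,436.7),("smallest",118,65,165,124,160,387,140,440.1)):
    st=onplane(c,f(us,81),13)[0,0]+44.5
    print(n,"slot",round(st,1),sx,"near",onplane(c,f(un,vn),21)[0,0]+w/2,"far",onplane(c,f(uf,vf),13+H-53)[0,0]-w/2)
E
```

```text
largest slot 430.2 429.6 near 433.01722583245777 far 430.0110101376018
large slot 434.1 433.6 near 433.1932574924347 far 430.6002300849658
small slot 437.2 436.7 near 436.693431375177 far 434.7075544339269
smallest slot 440.8 440.1 near 440.5469792336683 far 438.457982495507
```

```bash
python3 -c "
from rig import r
print(r.close_job())"
```

```text
the job is handed in; nothing more can be done
None
```

All four boards now stand upright, handles up, in the wooden stand, with the largest beside the tall end panel and the smallest at the open end. The last picture shows each in its slot, within about 3 mm of centre. I handed the job in at about 31.5 s, with the gripper clear; no verdict came back.

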